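# Turn the cup warmer's thermostat wheel up to medium

## Robot

A 6-joint arm with a two-finger parallel gripper is mounted at the origin on a cart in front of the work surface, level with it; the furniture and walls round the work are solid. World frame = base frame: x ahead of the robot, y to its left, z up, the work surface at z = 0. Lengths are in m, angles in rad, forces in N, time in s.
With the tool pointing down it reaches from about 0.325 to 0.775 m from the base axis. Payload 5.5 kg.
Tool frame: the origin (TCP) lies at the very end of the fingers, on their centre line; the grasp point (between the pads) lies pinch_z behind it (pinch_z is the distance from the TCP to the grasp point, in m); y points along the fingers, x is the direction in which the jaws open and shut, and the axes are right-handed (so a half turn about y gives the same grasp; the last joint's range is limited). The gripper opens to 85 mm and grips with 20 to 120 N. Pads are 22 mm wide; open, the fingers measure 114 mm over their backs; the gripper's body (76 mm by 85 mm) begins 54 mm behind the grasp point. The pads swing forward as they close: fully open they stand 13 mm farther back than shut.
Start: joints at [1.239, 0.091, 1.231, -0, 1.82, -0.057], TCP at [0.163, 0.578, 0.231] pointing down, gripper open.
Joint ranges: [-2.87, 2.87], [-0.86, 2.18], [0.17, 2.46], [-1.51, 4.65], [0.06, 2.69], [-2.65, 2.65]. Speed limits (rad/s): [2.57, 2.57, 3.01, 3.14, 3.14, 3.14].

## Interface

Orientations are given as [roll, pitch, yaw] about the fixed x, y, z axes, in that order (R = Rz(yaw) Ry(pitch) Rx(roll)).
In Python, from workcell import observe, capture, camera_info, sign_off, pinch_z gives the robot as it stands. The module is installed in compiled form; this text tells all that it offers.
- The arm moves only by the shell command python3 -m crank 'ROWS' [FORCE]. ROWS is a JSON object of lists of equal length, an entry for each row: "rotation": the turn, a rotation vector about the tool's x, y, z in rad, a list of three; "delta_pos": the shift along the tool's x, y, z in cm, a list of three; "jaw": the gripper command: -1 is fully open, 1 is shut, values between are in proportion. A call has 1 to 8 rows; each row shifts and turns the pose as measured when the row begins, along the tool's axes as they then stand; what a row does not reach is not made up. A row lasts 1/10 s, in which the tool goes at most 50 mm and 8.59 degrees, less where a joint would pass 70% of its speed; a pose out of reach is approached as far as the arm can. A call is refused whole if a number of a shift passes 5 or a number of a turn 0.15, either way. A call with a gripper value outside its range is refused whole. The fingers move at their own pace and stop on an object; FORCE is the grip in N (left out, the last holds). Time passes only in rows, so rows that do not move let the fingers close. It gives the time, the measured TCP pose, the force and the opening at its end, in the units of the state.
- observe(): the state, without advancing time (a new reading comes with each control period).
- capture(name): name is "scene" or "side" or "wrist"; returns the picture (420x560x3 uint8, red, green, blue); there is no depth.
- camera_info(name): a dict with "fx", "fy", "cx", "cy" (pixels), "R" (3x3) and "t" (3): a world point X has camera coordinates R X + t. Camera axes: x right, y down, z forward; pixel columns grow to the right and rows downward; lengths in m; the calibration is good to about 2 mm. The wrist camera is an equidistant fisheye: a pixel r from the principal point sees the ray r / f radians off the axis. A picture is of the moment at which its call begins: read the wrist's pose just before it. camera_info takes no time and is no camera call; for the wrist camera it gives the pose at the moment of the call.
- sign_off(): hands the job in, once; it reports no verdict.
The state is a dict: "t": time; "joints": joint angles; "joint_velocities": joint speeds; "tau": joint torques, N m; "tool_pos": TCP position; "orientation": TCP orientation; "force": force on the tool from outside, world axes, zero at the start; "wrist_torque": the same for the moment, N m; "width": finger opening in m.
Only numpy, scipy, OpenCV 4.12 (cv2) and the standard library are available. Lean on these libraries where they do the work, as an engineer would, in place of code of your own. Each camera call takes 0.05 s, during which the arm holds its last target. There are 200 camera calls.

## Task

Press a fingertip on the flat black thermostat wheel of the cup warmer and rub it round, clockwise seen from above, until its white pointer clicks into the medium setting (two bars); the wheel stands lower than that now. Do not pinch or lift anything: leave the cup that stands on the warmer, the mug, the salt shaker and the garlic where they are, and end with the hand clear.

Things in the scene. Friction and masses are not known exactly. Their poses are not given: they have to be found in the camera images.
- warmer: cup warmer, low white and aluminium appliance fixed to the worktop, 164 mm deep (its x) by 270 mm wide (its y), deck 45 mm up. Origin at the centre of its underside; z up, x away from the robot at yaw 0 (yaw varies up to 0.35 rad either way). Dark steel hot disc, 116 mm in diameter, top 49 mm up, at its own (0, 66) mm; thermostat wheel at its own (-14, -72) mm.
- wheel_center (a point): point on the wheel's upright axis at the height of its unpressed top (65 mm above the worktop); fixed to the warmer. The wheel is a black disc, 101 mm in diameter, 18 mm tall, 2 mm above the deck, with a knurled rim; too wide to pinch. Its top is flat and finely ribbed, all one height to within 1 mm; press it about 36 mm from the axis.
- wheel_top (a point): centre of the wheel's top, moving with it. Under a finger the wheel sinks on a spring: it starts to give at about 2.5 N, sinks 1 mm for each further 2 N and stops at 5 mm (about 12 N). Pressed 3 to 4 mm down, the friction of a fingertip 36 mm from the axis is enough to turn it through its clicks.
- pointer_tip (a point): outer end of the white pointer line on the wheel's top, 50 mm from the axis, level with the top; turns and sinks with the wheel. Its direction from the axis, counted counterclockwise from the warmer's +x, is 1 rad minus the wheel's angle.
- wheel (a joint): angle of the wheel, rad, growing clockwise seen from above. Detents pull it into four settings, marked on the deck beyond it: 0 off (a dot), 0.6 low (one bar), 1.2 medium (two bars), 1.8 high (three bars); stops at -0.12 and 1.92. Let go between two, it snaps to the nearer. It starts in off or low. A click takes up to about 0.09 N m.
- cup_mid (a point): centre, 36 mm up, of the loose plain steel cup (52 mm wide, 72 mm tall) that stands on the hot disc. Not to be disturbed.
- mug_mid (a point): centre, 46 mm up, of the loose spotted mug (78 mm wide, 114 mm with its handle, 93 mm tall) on the worktop to the left of the warmer. Not to be disturbed.
- shaker_mid (a point): centre, 45 mm up, of the loose glass salt shaker with a pale domed cap (44 mm wide, 90 mm tall) on the worktop behind the warmer. Not to be disturbed.
- garlic_mid (a point): centre, 25 mm up, of the loose garlic bulb (about 50 mm) on the worktop to the right of the warmer. Not to be disturbed.

How it is judged:
By the outcome, as a careful person would: the job done as asked, in the order asked, and still so for the second after the job is handed in, with the robot touching nothing.
It also fails if it takes over 40 s, if anything falls off the work surface, if the arm or the gripper's body presses on something with over 40 N, if the wrist force passes 120 N, or if a joint passes its speed limit or range.

## Working session

There is one attempt and no reset: what is moved stays moved. The work goes in short steps, Python scripts to look and compute and a shell command to move; the robot and the scene stay as the last step left them, time stands still between calls to the robot, and variables do not carry over. Pictures are saved under pics/ and viewed, about 8 in all and at most 12, crops included, and the job is handed in when it is done.

```bash
mkdir -p pics
python3 - <<'E'
from workcell import *
import cv2
print(observe(), pinch_z)
for n in("scene","side"):
    cv2.imwrite(f"pics/{n}0.png",capture(n)[:,:,::-1]); print(n,camera_info(n))
E
```

```text
{'t': 0.0, 'joints': array([ 1.23928238e+00,  9.18540001e-02,  1.23189648e+00,  1.60158118e-05,
        1.81976519e+00, -5.67248234e-02]), 'joint_velocities': array([-0.00226308, -0.00166058,  0.00089591, -0.00016304,  0.00093858,
       -0.0002709 ]), 'tau': array([-3.53227028e-05, -4.58718824e+01, -4.18034112e+01, -2.53544495e-04,
        1.13011515e-02,  1.02355321e-05]), 'tool_pos': array([0.16272794, 0.57722666, 0.23014778]), 'orientation': array([-1.5706718 ,  0.00191904,  1.29601125]), 'force': array([ 2.07089255e-01, -5.46943404e-01, -4.54589161e-04]), 'wrist_torque': array([-0.03282235, -0.01418873, -0.01320566]), 'width': 0.08543403907163552} 0.0187
scene {'fx': 509.4876126152681, 'fy': 509.4876126152681, 'cx': 273.46636776409247, 'cy': 207.13055436204962, 'R': array([[ 0.88067113, -0.47339044, -0.0178845 ],
       [-0.23494123, -0.40366684, -0.88422604],
       [ 0.41136478,  0.78291415, -0.46671667]]), 't': array([-0.517342  ,  0.23320545,  0.68122198])}
side {'fx': 387.53006479470406, 'fy': 387.53006479470406, 'cx': 281.34727267763753, 'cy': 205.97784733164062, 'R': array([[ 0.93293122, -0.35979642, -0.01363376],
       [-0.25277921, -0.62753706, -0.73641015],
       [ 0.25640205,  0.69046635, -0.67639797]]), 't': array([-0.56893548,  0.22521101,  0.72772169])}
```

View pics/scene0.png

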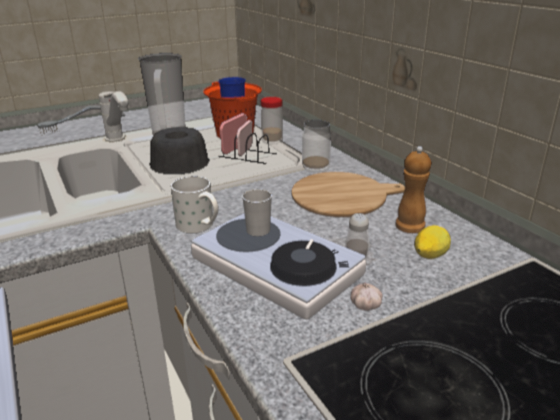

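View pics/side0.png

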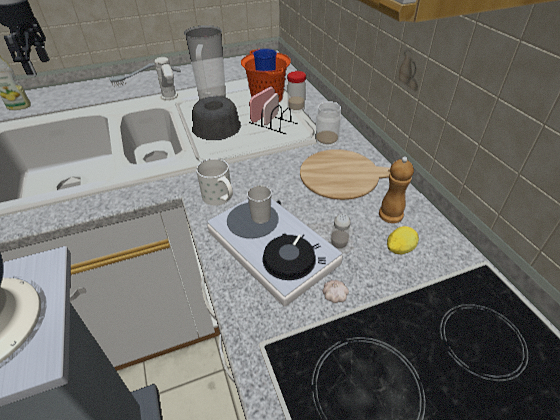

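Run:
```python
import cv2,numpy as np
a=cv2.imread("pics/scene0.png")[170:320,180:400]; b=cv2.imread("pics/side0.png")[170:310,195:365]
a=cv2.resize(a,None,fx=3.6,fy=3.6,interpolation=3); b=cv2.resize(b,None,fx=4.6,fy=4.2,interpolation=3)
cv2.imwrite("pics/a.png",a);cv2.imwrite("pics/b.png",b)
```

```text
(no output)
```

View pics/a.png

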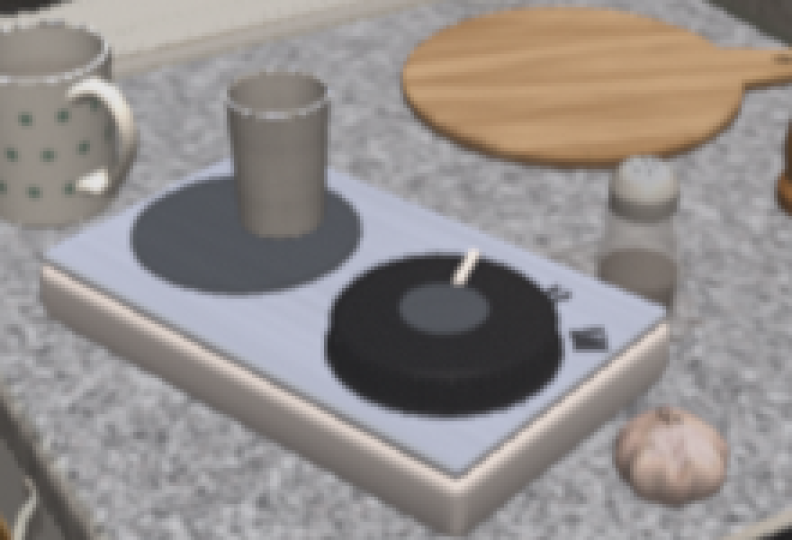

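View pics/b.png

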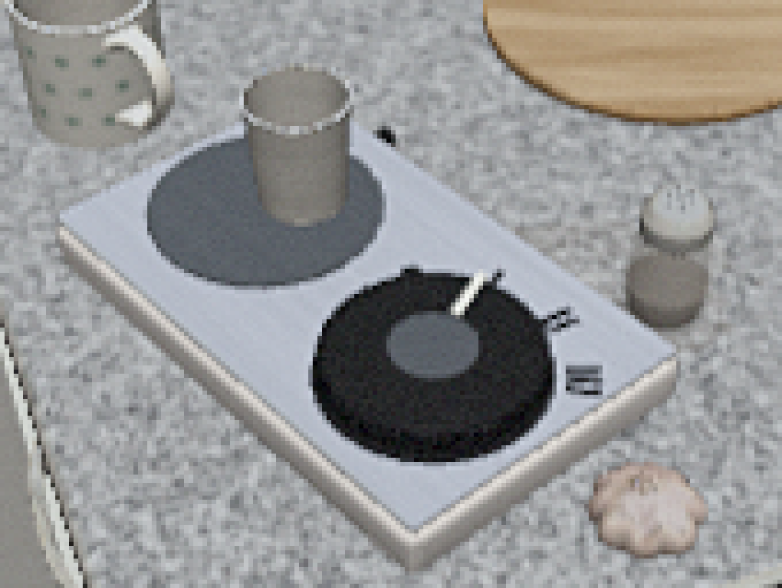

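```bash
cat > h.py <<'E'
from workcell import *
import numpy as np
def ray(n,u,v,z):
    c=camera_info(n);d=c["R"].T@[(u-c["cx"])/c["fx"],(v-c["cy"])/c["fy"],1];o=-c["R"].T@c["t"]
    return (o+d*(z-o[2])/d[2])[:2]
E
python3 - <<'E'
from h import *
P={"side":(195,170,4.6,4.2,dict(L=(62,222),F=(415,528),R=(677,352),hub=(434,344),tip=(483,274),hot=(266,212),cupb=(302,208),cuptop=(299,97),shaker=(676,205),mughandle=(160,75),garlic=(648,510))),
"scene":(180,170,3.6,3.6,dict(L=(43,262),F=(460,475),R=(668,323),hub=(445,308),tip=(473,250),hot=(247,235),cupb=(280,222),cuptop=(278,90),shaker=(645,180),mughandle=(120,120),garlic=(672,455)))}
Z=dict(L=.045,F=.045,R=.045,hub=.065,tip=.065,hot=.049,cupb=.049,cuptop=.121,shaker=.085,mughandle=.06,garlic=.025)
for n,(x,y,a,b,d) in P.items():
    q={k:ray(n,x+u/a,y+v/b,Z[k]) for k,(u,v) in d.items()}
    for k in q: print(n,k,q[k].round(4))
    f=lambda v:round(float(np.arctan2(v[1],v[0])),3)
    print("yaw",f(q["L"]-q["F"])-np.pi/2,f(q["R"]-q["F"]), f(q["hot"]-q["hub"])-np.arctan2(138,14),"tip",f(q["tip"]-q["hub"]),np.linalg.norm(q["tip"]-q["hub"]))
E
```

```text
side L [0.4611 0.0608]
side F [ 0.5492 -0.1788]
side R [ 0.6935 -0.128 ]
side hub [ 0.5894 -0.0995]
side tip [ 0.6266 -0.0659]
side hot [0.5536 0.0274]
side cupb [0.5706 0.0238]
side cuptop [0.5746 0.0285]
side shaker [ 0.7179 -0.0725]
side mughandle [0.534  0.1421]
side garlic [ 0.648  -0.1928]
yaw 0.3522036732051035 0.339 0.37530704494140177 tip 0.734 0.050125024429066044
scene L [0.4572 0.0581]
scene F [ 0.5474 -0.1819]
scene R [ 0.6876 -0.1351]
scene hub [ 0.5898 -0.0999]
scene tip [ 0.6267 -0.0643]
scene hot [0.5519 0.0253]
scene cupb [0.5717 0.0284]
scene cuptop [0.5743 0.0306]
scene shaker [ 0.7138 -0.0786]
scene mughandle [0.5372 0.1519]
scene garlic [ 0.6467 -0.1937]
yaw 0.3592036732051034 0.322 0.3953070449414018 tip 0.767 0.05129553280999263
```

```bash
python3 -m crank '{"rotation":[[0,0,0],[0,0,0],[0,0,0],[0,0,0],[0,0,0],[0,0,0],[0,0,0],[0,0,0]],"delta_pos":[[-3.4,0,-3.6],[-3.4,0,-3.6],[-3.4,0,-3.6],[-3.4,0,-3.6],[-3.4,0,-3.6],[-3.4,0,-3.6],[-3.4,0,-3.6],[-3.4,0,-3.6]],"jaw":[1,1,1,1,1,1,1,1]}' 20
```

```text
t: 0.9
tool_pos: [0.3657, 0.2346, 0.2233]
orientation: [-1.567, 0.013, 1.308]
force: [1.6, -0.9, 0.6]
width: -0.0002
```

```bash
python3 -m crank '{"rotation":[[0,0,0],[0,0,0],[0,0,0],[0,0,0],[0,0,0],[0,0,0],[0,0,0],[0,0,0]],"delta_pos":[[-3.5,0,-3.6],[-3.5,0,-3.6],[-3.5,0,-3.6],[-3.5,0,-3.6],[-3.5,0,-3.6],[-3.5,0,-3.6],[-3.5,0,-3.6],[-3.5,0,-3.6]],"jaw":[1,1,1,1,1,1,1,1]}'
cat > d.py <<'E'
from h import *
import sys
from scipy.spatial.transform import Rotation as Ro
s=observe();R=Ro.from_euler("xyz",s["orientation"])
C=np.array([.5896,-.0997]);p=s["tool_pos"];v=p[:2]-C
print("t",s["t"],"pos",p.round(4),"rpy",s["orientation"].round(3),"F",s["force"].round(2),"r",np.hypot(*v).round(4),"ang",np.degrees(np.arctan2(v[1],v[0])).round(1))
for a in sys.argv[2:]:
    a=np.radians(float(a));g=np.r_[C+.036*np.array([np.cos(a),np.sin(a)]),float(sys.argv[1])]
    print(np.degrees(a).round(),"cm tool",(R.inv().apply(g-p)*100).round(2)); p=g
print("rotvec fix to down, tool",(R.inv()*Ro.from_euler("xyz",[-np.pi/2,0,s["orientation"][2]])).as_rotvec().round(3))
E
python3 d.py .09 -95
```

```text
t: 1.7
tool_pos: [0.5662, -0.1117, 0.223]
orientation: [-1.565, 0.012, 1.307]
force: [-0.2, 0.4, 0.1]
width: -0.0
t 1.7 pos [ 0.5662 -0.1117  0.223 ] rpy [-1.565  0.012  1.307] F [-0.17  0.37  0.12] r 0.0263 ang -152.9
-95.0 cm tool [-1.62 13.3  -2.65]
rotvec fix to down, tool [-0.005 -0.    -0.012]
```

Descend to just above the wheel at −95°.

```bash
python3 -m crank '{"rotation":[[-0.005,0,-0.012],[0,0,0],[0,0,0],[0,0,0],[0,0,0]],"delta_pos":[[-0.8,3,-1.4],[-0.8,4,-1.4],[0,4,0],[0,2.4,0],[0,0,0]],"jaw":[1,1,1,1,1]}'
python3 d.py .075 -95
```

```text
t: 2.2
tool_pos: [0.5903, -0.144, 0.0808]
orientation: [-1.567, 0.001, 1.297]
force: [-0.6, 0.0, -0.6]
width: -0.0001
t 2.2 pos [ 0.5903 -0.144   0.0808] rpy [-1.567e+00  1.000e-03  1.297e+00] F [-0.64  0.03 -0.56] r 0.0443 ang -89.1
-95.0 cm tool [0.71 0.58 0.6 ]
rotvec fix to down, tool [-0.003 -0.    -0.001]
```

```bash
python3 -m crank '{"rotation":[[0,0,0],[0,0,0],[0,0,0]],"delta_pos":[[0.7,0.6,0.6],[0,0.3,0],[0,0,0]],"jaw":[1,1,1]}'
python3 d.py .0615 -95
```

```text
t: 2.5
tool_pos: [0.5868, -0.1346, 0.0738]
orientation: [-1.569, 0.001, 1.298]
force: [-0.1, -0.3, 0.3]
width: 0.0002
t 2.5 pos [ 0.5868 -0.1346  0.0738] rpy [-1.569e+00  1.000e-03  1.298e+00] F [-0.15 -0.28  0.28] r 0.0351 ang -94.6
-95.0 cm tool [-0.1   1.23  0.  ]
rotvec fix to down, tool [-0.001 -0.    -0.001]
```

```bash
python3 -m crank '{"rotation":[[0,0,0],[0,0,0],[0,0,0],[0,0,0]],"delta_pos":[[0,0.6,0],[0,0.3,0],[0,0.2,0],[0,0,0]],"jaw":[1,1,1,1]}'
python3 d.py .0615 -95
```

```text
t: 2.9
tool_pos: [0.5888, -0.1346, 0.0665]
orientation: [-1.577, 0.001, 1.299]
force: [0.5, 0.2, 0.0]
width: 0.0002
t 2.9 pos [ 0.5888 -0.1346  0.0665] rpy [-1.577e+00  1.000e-03  1.299e+00] F [0.46 0.17 0.04] r 0.0349 ang -91.2
-95.0 cm tool [-0.15  0.5   0.21]
rotvec fix to down, tool [ 0.006  0.    -0.001]
```

```bash
python3 -m crank '{"rotation":[[0.006,0,0],[0,0,0],[0,0,0],[0,0,0]],"delta_pos":[[0,0.2,0.2],[0,0.2,0],[0,0.2,0],[0,0.1,0]],"jaw":[1,1,1,1]}'
python3 d.py .0615 -95 -105 -115 -125 -135 -145
```

```text
t: 3.3
tool_pos: [0.5884, -0.1345, 0.0629]
orientation: [-1.576, 0.0, 1.299]
force: [-1.8, 0.4, 5.7]
width: 0.0001
t 3.3 pos [ 0.5884 -0.1345  0.0629] rpy [-1.576  0.     1.299] F [-1.82  0.38  5.75] r 0.0348 ang -92.0
-95.0 cm tool [-0.16  0.13  0.16]
-105.0 cm tool [-0.06 -0.    0.62]
-115.0 cm tool [ 0.05 -0.    0.63]
-125.0 cm tool [ 0.16 -0.    0.61]
-135.0 cm tool [ 0.26 -0.    0.57]
-145.0 cm tool [ 0.35 -0.    0.52]
rotvec fix to down, tool [ 0.005  0.    -0.   ]
```

```bash
python3 -m crank '{"rotation":[[0.005,0,0],[0,0,0],[0,0,0],[0,0,0]],"delta_pos":[[-0.1,0.2,0.1],[0,0.15,0.1],[0,0.1,0.3],[0,0.05,0.4]],"jaw":[1,1,1,1]}'
python3 d.py .0615 -105 -115 -125 -135 -145
```

```text
t: 3.7
tool_pos: [0.5838, -0.1336, 0.0642]
orientation: [-1.584, -0.001, 1.299]
force: [1.1, 0.1, 3.4]
width: 0.0003
t 3.7 pos [ 0.5838 -0.1336  0.0642] rpy [-1.584e+00 -1.000e-03  1.299e+00] F [1.07 0.09 3.39] r 0.0343 ang -99.7
-105.0 cm tool [-0.18  0.27  0.32]
-115.0 cm tool [ 0.05 -0.01  0.63]
-125.0 cm tool [ 0.16 -0.01  0.61]
-135.0 cm tool [ 0.26 -0.01  0.57]
-145.0 cm tool [ 0.35 -0.01  0.52]
rotvec fix to down, tool [ 0.013 -0.     0.001]
```

```bash
python3 -m crank '{"rotation":[[0.013,0,0],[0.005,0,0],[0.005,0,0]],"delta_pos":[[-0.1,0.4,0],[0,0.4,0],[0,0.3,0]],"jaw":[1,1,1]}'
python3 d.py .0615 -105 -115
```

```text
t: 4.0
tool_pos: [0.5867, -0.1346, 0.0596]
orientation: [-1.571, -0.003, 1.299]
force: [-1.3, -0.0, 13.6]
width: -0.0004
t 4.0 pos [ 0.5867 -0.1346  0.0596] rpy [-1.571 -0.003  1.299] F [-1.31 -0.02 13.56] r 0.035 ang -94.8
-105.0 cm tool [-0.16 -0.19  0.62]
-115.0 cm tool [0.05 0.   0.63]
rotvec fix to down, tool [-0.     0.     0.003]
```

```bash
python3 -m crank '{"rotation":[[0,0,0],[0.003,0,0],[0.003,0,0]],"delta_pos":[[-0.05,0,0.4],[-0.03,0.12,0.6],[0,0.12,0.6]],"jaw":[1,1,1]}'
python3 d.py .0612 -115 -125 -135
```

```text
t: 4.3
tool_pos: [0.5762, -0.1322, 0.0635]
orientation: [-1.579, -0.003, 1.299]
force: [1.7, 0.8, 4.8]
width: 0.0
t 4.3 pos [ 0.5762 -0.1322  0.0635] rpy [-1.579 -0.003  1.299] F [1.72 0.85 4.78] r 0.0352 ang -112.4
-115.0 cm tool [-0.06  0.23  0.17]
-125.0 cm tool [ 0.16 -0.    0.61]
-135.0 cm tool [ 0.26 -0.    0.57]
rotvec fix to down, tool [ 0.009 -0.     0.003]
```

```bash
python3 -m crank '{"rotation":[[0.009,0,0],[0.005,0,0]],"delta_pos":[[0,0.45,0.3],[0.1,0.2,0.6]],"jaw":[1,1]}'
python3 d.py .0612 -125 -135
python3 - <<'E'
from h import *
import cv2
a=capture("side")[195:290,255:365];b=capture("scene")[220:315,260:370]
cv2.imwrite("pics/c.png",cv2.resize(np.hstack([a,b]),None,fx=3.6,fy=3.6,interpolation=3)[:,:,::-1])
E
python3 d.py .0612 -125 -135
```

```text
t: 4.5
tool_pos: [0.5704, -0.1296, 0.0613]
orientation: [-1.574, -0.004, 1.299]
force: [0.4, 0.1, 8.6]
width: 0.0001
t 4.5 pos [ 0.5704 -0.1296  0.0613] rpy [-1.574 -0.004  1.299] F [0.37 0.06 8.64] r 0.0356 ang -122.7
-125.0 cm tool [0.   0.01 0.15]
-135.0 cm tool [ 0.26 -0.    0.57]
rotvec fix to down, tool [ 0.003 -0.     0.004]
t 4.6 pos [ 0.5697 -0.1292  0.0614] rpy [-1.573 -0.004  1.299] F [-1.31  1.28  8.6 ] r 0.0356 ang -124.0
-125.0 cm tool [-0.02  0.02  0.07]
-135.0 cm tool [ 0.26 -0.    0.57]
rotvec fix to down, tool [ 0.002 -0.     0.004]
```

View pics/c.png

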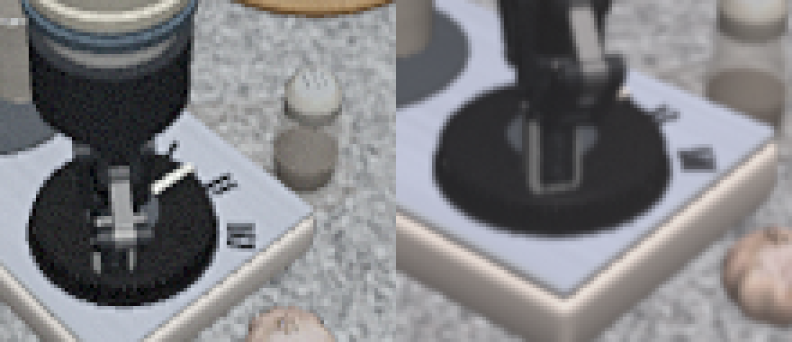

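```bash
python3 - <<'E'
from h import *
v=ray("side",255+190/3.6,195+168/3.6,.0615)-[.5896,-.0997]
print(v,np.hypot(*v),"wheel",1-(np.arctan2(v[1],v[0])-.345))
E
python3 -m crank '{"rotation":[[0.003,0,0],[0.003,0,0]],"delta_pos":[[0.1,0.15,0.3],[0.2,0.25,0.4]],"jaw":[1,1]}'
python3 d.py .0612 -135 -145 -155 -165
```

```text
[0.04601207 0.01441358] 0.0482168220147156 wheel 1.041426068711602
t: 4.8
tool_pos: [0.5657, -0.1257, 0.0614]
orientation: [-1.574, -0.003, 1.299]
force: [0.8, -1.9, 9.3]
width: 0.0002
t 4.8 pos [ 0.5657 -0.1257  0.0614] rpy [-1.574 -0.003  1.299] F [ 0.84 -1.91  9.3 ] r 0.0354 ang -132.5
-135.0 cm tool [0.01 0.02 0.17]
-145.0 cm tool [ 0.35 -0.    0.52]
-155.0 cm tool [ 0.44 -0.    0.45]
-165.0 cm tool [0.51 0.   0.37]
rotvec fix to down, tool [ 0.003 -0.     0.003]
```

```bash
python3 -m crank '{"rotation":[[0,0,0],[0,0,0],[0,0,0],[0,0,0],[0,0,0],[0,0,0]],"delta_pos":[[0,-1,0],[0,-3,0],[0,-4,0],[0,-4,2],[0,-2,3],[0,0,0]],"jaw":[1,1,1,1,1,1]}'
python3 - <<'E'
from h import *
import cv2
a=capture("side")[195:290,255:365];b=capture("scene")[220:315,260:370]
cv2.imwrite("pics/e.png",cv2.resize(np.hstack([a,b]),None,fx=3.6,fy=3.6,interpolation=3)[:,:,::-1])
cv2.imwrite("pics/side1.png",capture("side")[:,:,::-1])
E
```

```text
t: 5.4
tool_pos: [0.514, -0.1119, 0.2049]
orientation: [-1.565, -0.003, 1.299]
force: [2.0, -0.7, 0.1]
width: -0.0001
```

View pics/e.png

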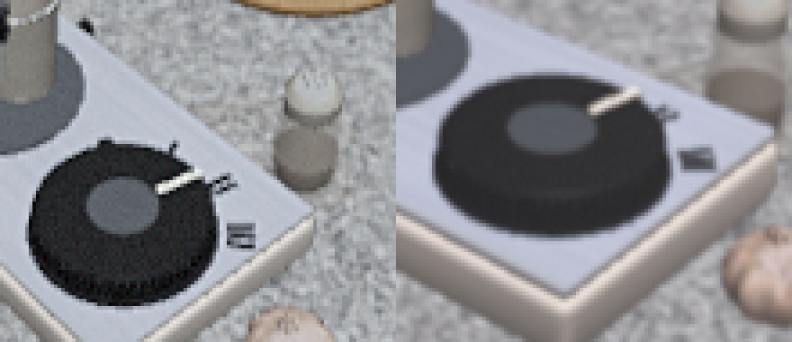

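View pics/side1.png

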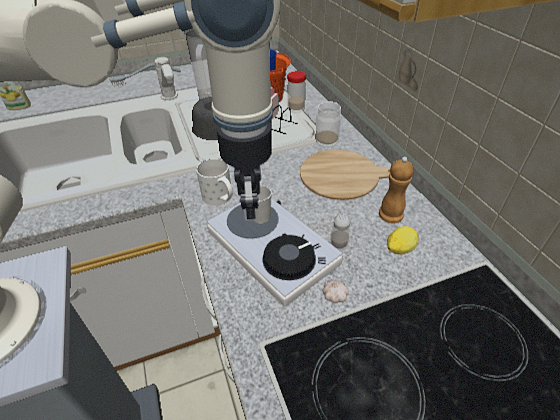

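The pointer tip is at (203,174) in the side crop and (640,92) in the scene crop. I'll check the angle from both.

Run:
```python
from h import *
for n,u,v in(("side",255+203/3.6,195+174/3.6),("scene",260+(640-396)/3.6,220+92/3.6)):
    w=ray(n,u,v,.065)-[.5896,-.0997]
    print(np.hypot(*w),"wheel",1-(np.arctan2(w[1],w[0])-.345))
print(observe()["t"],observe()["joint_velocities"].round(3),sign_off())
```

```text
0.04976521119851057 wheel 1.2499720710648705
0.05060728660848094 wheel 1.234467762751834
the job is handed in; nothing more can be done
5.55 [ 0.002  0.03   0.018 -0.001 -0.003  0.001] None
```

I turned the thermostat wheel from low to medium and handed the job in at 5.55 s. I pressed the shut fingertips about 35 mm from the axis and rubbed clockwise, mostly at 5–9 N. Then I lifted straight off to about 0.2 m.

- **Wheel angle:** after the lift, the side and scene pictures gave 1.25 and 1.23 rad. That is 0.03–0.05 rad above the 1.2 detent, within the error of my yaw and pixel readings. In both pictures the pointer points at the two-bar mark.
- **Other objects:** by eye, the cup, mug, shaker and garlic stand where they started. The cup is partly hidden behind the gripper in the last side picture.
- **Hand:** it touches nothing. The wrist force read about 2 N, mostly sideways, just after the lift.
- **Slip while pressing:** downward force was uneven. It dropped to 3.4 N at one point and reached 13.6 N at another, which put the wheel on its down stop for a moment. This did not affect the result.

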